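# Slide the rail-height gauge under the shelf's front rail

### The arm

A 6-joint arm with a two-finger parallel gripper is mounted at the origin on the work surface. World frame = base frame: x ahead of the robot, y to its left, z up, the work surface at z = 0. Lengths are in m, angles in degrees, forces in N, time in s.
With the tool pointing down it reaches from about 0.35 to 0.975 m from the base axis. Payload 7.1 kg.
Tool frame: the origin (TCP) lies at the very end of the fingers, on their centre line; the grasp point (between the pads) lies 19 mm behind it; z points along the fingers, y is the direction in which the jaws open and shut (so a half turn about z gives the same grasp; the last joint's range is limited). The gripper opens to 88 mm and grips with 3 to 60 N. Pads are 20 mm wide; open, the fingers measure 115 mm over their backs; the gripper's body (75 mm by 178 mm) begins 61 mm behind the grasp point.
Start: joints at [-77.006, 24.242, 93.386, -0, 62.372, -1.089], TCP at [0.152, -0.606, 0.193] pointing down, gripper open.
Joint ranges: [-172.04, 172.04], [-51.8, 120.97], [4.93, 147.93], [-75.15, 255.16], [6.16, 154.13], [-145.62, 145.62]. Speed limits (degrees/s): [136.94, 136.94, 172.46, 180, 180, 180].

### API

Orientations are given as [roll, pitch, yaw] about the fixed x, y, z axes, in that order (R = Rz(yaw) Ry(pitch) Rx(roll)).
In Python, from workcell import monitor, viewer, ticket gives the robot as it stands.
- The arm moves only by the tool arm_command, never from a script. Its argument "moves" is one flat list of numbers, 7 for each row, row after row: the shift along the world's x, y, z each as a share of 0.1 m, from -1 to 1, then the turn, a rotation vector about the world's x, y, z each as a share of pi rad, from -1 to 1, then the opening, from -1 (shut) to 1 (fully open). In form: [x, y, z, wx, wy, wz, hand, x, y, z, wx, wy, wz, hand, ...]. A call has 1 to 8 rows; each row is the pose to reach, as a shift and turn from the pose measured when the call began, turning the shorter way round; what a row does not reach only later rows make up. A row lasts 1/12 s, in which the tool goes at most 41.7 mm and 7.16 degrees, less where a joint would pass 70% of its speed; a pose out of reach is approached as far as the arm can. A call with a number of a shift or a turn outside -1 to 1 is refused whole. A call with a gripper value outside its range is refused whole. The fingers move at their own pace and stop on an object; "grip_force" is the grip in N (left out, the last holds). Time passes only in rows, so rows that repeat a pose let the fingers close. It gives the time, the measured TCP pose, the force and the opening at its end, in the units of the state.
- monitor.read_state(): the state, without advancing time (a new reading comes with each control period).
- viewer.grab_frame(name): name is "scene" or "side" or "wrist"; returns a dict with "color" (400x640x3 uint8, blue, green, red), "range_z" (400x640 float32, m along the optical axis (not along the pixel's ray), 0 where there is no reading), "mtx" (3x3 intrinsics, pixels), "k1" (the pictures are not rectified: a ray, as slopes to the right and down, at radius r is drawn at 1 + k1 r^2 times it, then the intrinsics apply), "R" (3x3) and "t" (3): a world point X has camera coordinates R X + t; the wrist camera has in their place "hand_eye" (4x4, takes a point from camera to tool coordinates, whose origin is the TCP and whose axes are the flange's). Camera axes: x right, y down, z forward; pixel columns grow to the right and rows downward; lengths in m; the calibration is good to about 2 mm. A picture is of the moment at which its call begins: read the wrist's pose just before it.
- ticket.hand_in(): hands the job in, once; it reports no verdict.
The state is a dict: "clock": time; "joint_pos": joint angles; "dq": joint speeds; "tau": joint torques, N m; "tcp_pos": TCP position; "eef_rot": TCP orientation; "force": force on the tool from outside, world axes, zero at the start; "torque": the same for the moment, N m; "opening": opening from 0.0 (shut) to 1.0 (fully open).
Only numpy, scipy, OpenCV 4.12 (cv2) and the standard library are available. Lean on these libraries where they do the work, as an engineer would, in place of code of your own. Each camera call takes 0.05 s, during which the arm holds its last target.

### The job

The low front rail of the steel shelf tray is about to be clamped at its set height: push the white stepped gauge block along the deck with your fingertips, thin tongue first, under the rail in the middle of the empty bay until its step meets the rail squarely, and leave it there. Slide it only: it must stay flat on the deck, never lifted or tipped, and the bottles and the wrench on the tray must be left alone.

Things in the scene. Friction and masses are not known exactly. Their poses are not given: they have to be found in the camera images.
- tray: Fixed stainless shelf tray, 536 mm wide (y), 435 mm deep (x). Origin: on the bench, below the middle of its front rail; x to its front, away from the robot, y along the rail, z up; yaw within 0.12 rad. Flat deck 45 mm above the bench, x = -400 to +35 mm (front edge open). Side walls 50 mm above the deck; back wall 54 mm, tube handle behind it up to 83 mm.
- rail_mid (a point): Middle of the tray's fixed front rail, a round bar 10 mm in diameter along y at x = 0 of the tray. This point is on its axis, 33 mm above the deck (78 mm above the bench): the gap below the rail is 28 mm, its top is 38 mm above the deck. Axes as the tray's.
- dividers: Pair of fixed divider wires, 6 mm thick, along the tray's x at y = -115 and +115 mm from this origin: they bound the empty bay (224 mm clear), whose place along the rail varies. Tops 23 mm above the deck near the rail, rising to 35 mm at the back. Origin: on the deck, midway between the wires, directly below the rail's axis; axes as the tray's.
- gauge: Loose white plastic stepped block, 0.25 to 0.5 kg, flat on the deck in the empty bay, tongue towards the rail, up to 0.3 rad askew. Origin: centre of its underside; x to the tongue's end. 100 mm long (x -50 to +50), 110 wide (y). Tongue: x -5 to +50, 25 thick. Heel: x -50 to -5, 42 high, too high to pass under the rail. Faces upright. Drags with 1 to 5 N. In place, its origin is at x = 0 of the dividers.
- gauge_step (a point): Middle of the gauge's step, the heel's upright front face above the tongue: x = -5 mm, y = 0 of the gauge, 33 mm above its underside (height of the rail's axis). With the step against the rail this point is 5 mm behind the rail's axis (x = -5 mm of the dividers). Axes as the gauge's.
- coffee_bottle: Blue bottle, 60 mm in diameter, 155 mm high, standing on the deck in a bay beside the empty one. Origin: centre of its underside. Bystander.
- spare_bottle: A second blue bottle like the first (60 mm in diameter, 155 mm high), standing on the deck beside the empty bay. Origin: centre of its underside. Bystander.
- water_bottle: Clear bottle, 62 mm in diameter, 190 mm high, standing on the deck beside the empty bay. Origin: centre of its underside. Bystander.
- wrench: Steel open-ended wrench, 140 mm long, lying on the deck by the left side wall (+y), outside the empty bay. Origin: middle of its underside. Bystander.
There are look-alikes about, which are no part of the job. There is more than one size of the gauge; the job needs the largest.

How it is judged:
By the outcome, as a careful person would: the job done as asked, in the order asked, and still so for the second after the job is handed in, with the robot touching nothing.
It also fails if it takes over 69 s, if anything falls off the work surface, if the arm or the gripper's body presses on something with over 40 N, if the wrist force passes 120 N, or if a joint passes its speed limit or range.

## Working session

There is one attempt and no reset: what is moved stays moved. The work goes in short steps, Python scripts to look and compute and a tool call to move; the robot and the scene stay as the last step left them, time stands still between calls to the robot, and variables do not carry over. Pictures are saved under pics/ and viewed, and the job is handed in when it is done.

Besides the shell and the picture viewer there is one more tool, called after "Call:" by a JSON object that holds its "api" and its "payload", one argument or row to a line. arm_command: Moves the arm, as the interface text tells. Shift numbers are shares of 0.1 m and turn numbers shares of pi rad, none past 1 either way. Its arguments: {"type":"object","properties":{"moves":{"type":"array"},"grip_force":{"type":"number"}},"required":["moves"]}

```bash
mkdir -p pics; ls; cat > h.py <<'E'
import numpy as np, cv2, pickle
from workcell import monitor, viewer, ticket
def grab(name,tag):
    s=monitor.read_state(); f=viewer.grab_frame(name); f['state']=s
    cv2.imwrite(f'pics/{tag}.png',f['color']); pickle.dump(f,open(f'{tag}.pkl','wb')); return f
def load(tag): return pickle.load(open(f'{tag}.pkl','rb'))
E
python3 - <<'E'
from h import *
for n in ['scene','side','wrist']:
    f=grab(n,n+'0'); print(n,f['mtx'].tolist(),f['k1'],f.get('R'),f.get('t'))
print(monitor.read_state())
E
```

```text
pics
scene [[503.35484615581925, 0.0, 319.83056446415924], [0.0, 503.35484615581925, 191.22233897620353], [0.0, 0.0, 1.0]] -0.1393155880245005 [[ 0.00890084  0.99995569 -0.00306489]
 [ 0.690658   -0.00836413 -0.72313317]
 [-0.72312676  0.00431971 -0.69070184]] [-0.01507328 -0.38142644  1.65970433]
side [[379.8969828126341, 0.0, 320.12503353733536], [0.0, 379.8969828126341, 198.58790145725553], [0.0, 0.0, 1.0]] 0.026075362259192315 [[ 0.99876719 -0.04821973  0.01178835]
 [-0.01845086 -0.58108062 -0.81363683]
 [ 0.04608333  0.81241626 -0.58125395]] [-0.59630847  0.08249641  0.81055186]
wrist [[305.8407608795134, 0.0, 322.6668931807251], [0.0, 305.8407608795134, 202.31159497759836], [0.0, 0.0, 1.0]] -0.024290034563292342 None None
{'clock': 0.15, 'joint_pos': array([-7.70019138e+01,  2.42758497e+01,  9.34172993e+01,  7.04236104e-04,
        6.23714422e+01, -1.08833137e+00]), 'dq': array([ 0.08271321, -0.11957113, -0.15679992,  0.01608843, -0.02135743,
       -0.1126464 ]), 'tau': array([ 1.48610674e-03, -5.44984031e+01, -2.73919380e+01,  6.42963499e-02,
        2.04236020e-02, -6.68263124e-05]), 'tcp_pos': array([ 0.15205168, -0.60578407,  0.19199214]), 'eef_rot': array([-1.79935432e+02, -1.85028558e-03,  1.40860896e+01]), 'force': array([-0.04557057, -0.64371678,  0.22430362]), 'torque': array([-0.00232081, -0.01082697, -0.018326  ]), 'opening': 1.0011889875473958}
```

View pics/scene0.png

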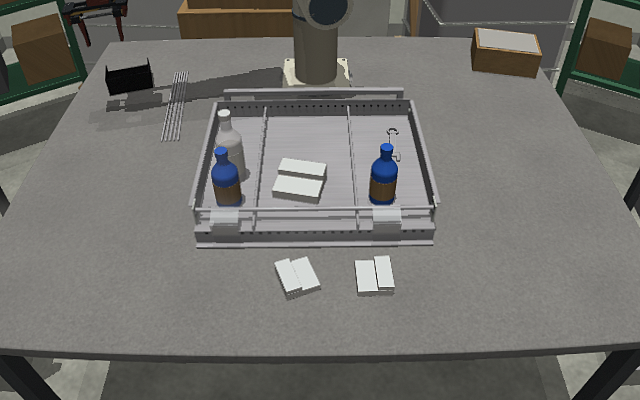

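View pics/side0.png

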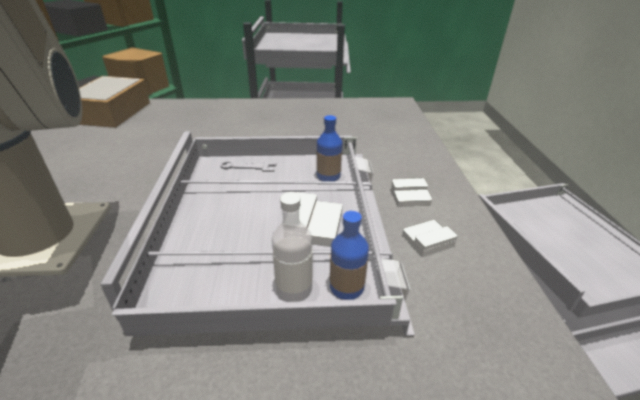

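```bash
cat >> h.py <<'E'
def undist(f,pix):
    p=np.asarray(pix,float).reshape(-1,2); K=f['mtx']
    d=(p-[K[0,2],K[1,2]])/[K[0,0],K[1,1]]; u=d.copy()
    for _ in range(30): u=d/(1+f['k1']*(u**2).sum(1,keepdims=True))
    return u
def Rt(f):
    if f.get('R') is not None: return f['R'],f['t']
    from scipy.spatial.transform import Rotation as Ro
    T=np.eye(4);T[:3,:3]=Ro.from_euler('xyz',f['state']['eef_rot'],degrees=True).as_matrix();T[:3,3]=f['state']['tcp_pos']
    C=np.linalg.inv(T@f['hand_eye']); return C[:3,:3],C[:3,3]
def onplane(f,pix,z):
    u=undist(f,pix); R,t=Rt(f); r=np.c_[u,np.ones(len(u))]@R; c=-R.T@t
    return c+r*((z-c[2])/r[:,2])[:,None]
def cloud(f):
    h,w=f['range_z'].shape; v,u=np.mgrid[:h,:w]; n=undist(f,np.c_[u.ravel(),v.ravel()])
    z=f['range_z'].ravel(); R,t=Rt(f); P=(np.c_[n,np.ones(len(n))]*z[:,None]-t)@R
    return P.reshape(h,w,3)
def proj(f,X):
    R,t=Rt(f); c=np.atleast_2d(X)@R.T+t; s=c[:,:2]/c[:,2:]; s=s*(1+f['k1']*(s**2).sum(1,keepdims=True))
    return s*[f['mtx'][0,0],f['mtx'][1,1]]+[f['mtx'][0,2],f['mtx'][1,2]]
def crop(f,x0,y0,x1,y1,k,name):
    cv2.imwrite(f'pics/{name}.png',cv2.resize(f['color'][y0:y1,x0:x1],None,fx=k,fy=k,interpolation=cv2.INTER_CUBIC))
E
python3 - <<'E'
from h import *
f=load('scene0'); crop(f,180,80,440,310,2.6*1,'c1') if 0 else crop(f,185,85,445,305,2.7,'c1')
P=cloud(f)
for u,v in [(290,160),(303,167),(300,187),(320,190),(260,235),(300,130),(280,274),(303,270),(365,275),(384,272),(100,300)]: print(u,v,P[v,u].round(4))
g=load('side0'); crop(g,100,120,470,340,2.1,'c2')
E
```

```text
290 160 [ 0.5302 -0.0616  0.0842]
303 167 [ 0.5606 -0.0296  0.0878]
300 187 [ 0.612  -0.0362  0.071 ]
320 190 [0.6108 0.0102 0.0597]
260 235 [ 0.7221 -0.1245  0.0289]
300 130 [ 0.3499 -0.0424  0.0397]
280 274 [ 0.8326 -0.0745  0.032 ]
303 270 [ 0.8121 -0.0277  0.0183]
365 275 [0.8277 0.1023 0.0195]
384 272 [0.8302 0.1409 0.0321]
100 300 [ 8.784e-01 -4.558e-01 -1.000e-04]
```

View pics/c1.png

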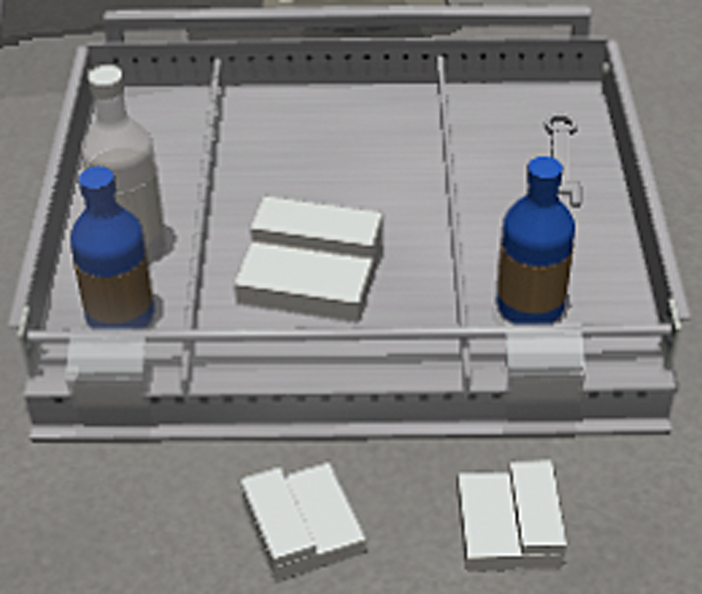

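View pics/c2.png

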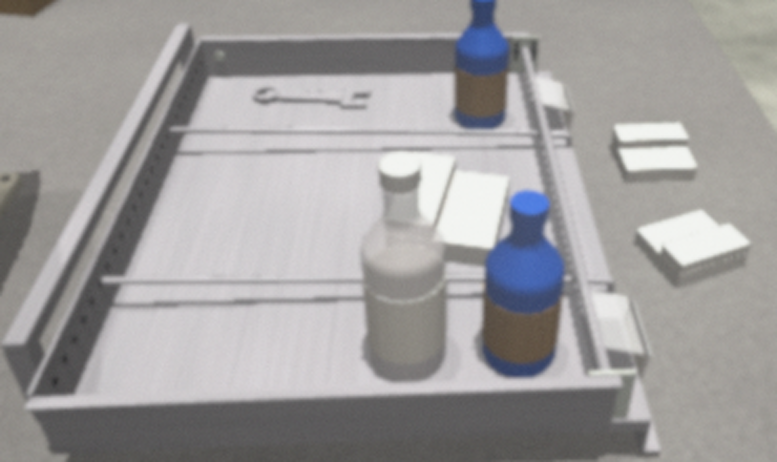

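```bash
python3 - <<'E'
from h import *
f=load('scene0'); crop(f,262,145,342,215,9,'c3'); crop(f,185,200,445,235,3,'c4')
E
```

```text
(no output)
```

View pics/c3.png

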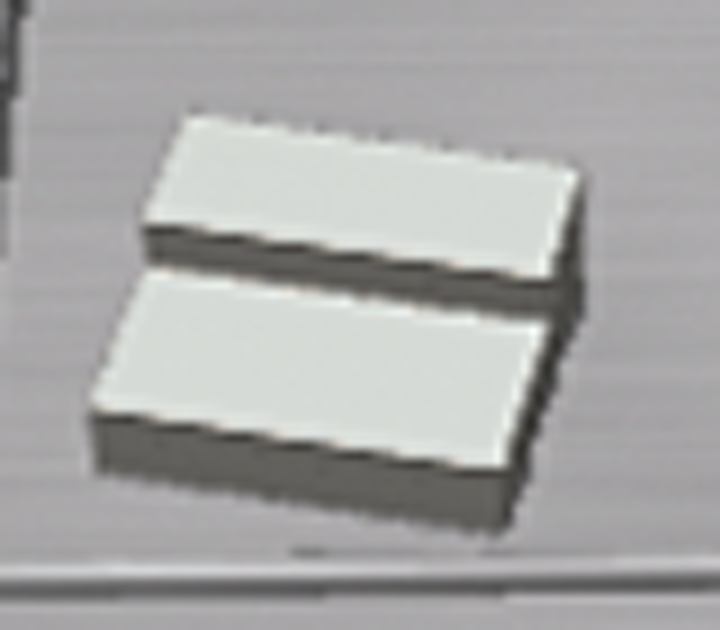

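View pics/c4.png

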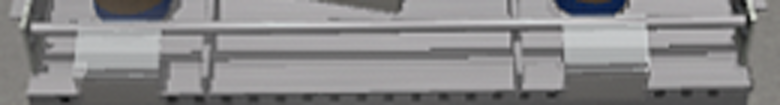

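```bash
cat > m.py <<'E'
from h import *
from scipy.optimize import least_squares
def fitg(f,pts,k,off):
    # pts: list of (modelxyz, cropx, cropy)
    M=np.array([p[0] for p in pts]); px=np.array([p[1:] for p in pts],float)
    px=(px+.5)/k-.5+off
    def W(q): c,s=np.cos(q[2]),np.sin(q[2]); return np.c_[q[0]+c*M[:,0]-s*M[:,1],q[1]+s*M[:,0]+c*M[:,1],M[:,2]+.045]
    r=least_squares(lambda q:(proj(f,W(q))-px).ravel(),[.58,-.02,0])
    return r.x, np.abs(r.fun).reshape(-1,2).max(0)
E
python3 - <<'E'
from m import *
f=load('scene0')
# seen from front: image left = -y
pts=[((-.05,-.055,.042),188,115),((-.05,.055,.042),580,170),((-.005,.055,.042),553,277),((-.005,-.055,.042),143,228),
((-.005,-.055,.025),150,265),((-.005,.055,.025),548,322),((.05,.055,.025),508,468),((.05,-.055,.025),92,410),((.05,-.055,0),98,472),((.05,.055,0),502,535)]
q,e=fitg(f,pts,9,[262,145]); print('gauge',q,np.degrees(q[2]),e)
P=cloud(f)
# rail rows
for u in range(220,420,15):
    col=f['color'][200:235,u].astype(int).mean(1)
    print(u,[(v,P[v,u].round(3).tolist()) for v in range(205,214) if P[v,u,2]>.068])
# divider tops
for v in (150,180,200):
    print(v,[ (u,P[v,u].round(3).tolist()) for u in list(range(240,275))+list(range(340,372)) if .06<P[v,u,2]<.085])
E
```

```text
gauge [ 0.5827784  -0.03770994 -0.21692652] -12.428973970636603 [0.66085412 0.90252341]
220 [(207, [0.685, -0.212, 0.081]), (208, [0.688, -0.211, 0.08]), (209, [0.69, -0.211, 0.08]), (210, [0.693, -0.211, 0.08]), (211, [0.696, -0.21, 0.08]), (212, [0.699, -0.21, 0.08]), (213, [0.701, -0.21, 0.079])]
235 [(207, [0.688, -0.177, 0.084]), (208, [0.689, -0.178, 0.081]), (209, [0.689, -0.178, 0.078]), (210, [0.695, -0.177, 0.081]), (211, [0.696, -0.177, 0.079]), (212, [0.698, -0.177, 0.078]), (213, [0.699, -0.177, 0.076])]
250 [(207, [0.686, -0.145, 0.081]), (208, [0.69, -0.144, 0.082]), (209, [0.692, -0.144, 0.082]), (210, [0.691, -0.145, 0.077]), (211, [0.694, -0.144, 0.077])]
265 [(207, [0.689, -0.111, 0.084]), (208, [0.691, -0.111, 0.083]), (209, [0.691, -0.111, 0.08]), (210, [0.693, -0.111, 0.079]), (211, [0.693, -0.112, 0.075])]
280 [(207, [0.687, -0.078, 0.081]), (208, [0.691, -0.078, 0.083]), (209, [0.69, -0.078, 0.078]), (210, [0.695, -0.078, 0.08]), (211, [0.692, -0.079, 0.074])]
295 [(207, [0.689, -0.045, 0.083]), (208, [0.691, -0.045, 0.083]), (209, [0.696, -0.045, 0.084]), (21
[... 1143 characters left out ...]
[0.698, 0.185, 0.08]), (211, [0.702, 0.185, 0.081]), (212, [0.699, 0.186, 0.074]), (213, [0.705, 0.184, 0.078])]
415 [(205, [0.685, 0.22, 0.082]), (206, [0.69, 0.219, 0.084]), (207, [0.689, 0.22, 0.08]), (208, [0.691, 0.22, 0.078]), (209, [0.692, 0.22, 0.076])]
150 [(260, [0.476, -0.14, 0.072]), (261, [0.471, -0.138, 0.069]), (351, [0.479, 0.089, 0.072]), (352, [0.48, 0.092, 0.073])]
180 [(256, [0.586, -0.141, 0.071]), (257, [0.585, -0.139, 0.07]), (353, [0.586, 0.088, 0.068]), (354, [0.585, 0.091, 0.067]), (355, [0.584, 0.093, 0.066])]
200 [(240, [0.643, -0.174, 0.061]), (254, [0.649, -0.141, 0.066]), (255, [0.652, -0.138, 0.069]), (355, [0.655, 0.089, 0.069]), (356, [0.654, 0.091, 0.069])]
```

```bash
python3 - <<'E'
from m import *
f=load('scene0'); g=f['color'].astype(float).mean(2)
pts=[]
for u in list(range(262,365,3)):
    c=g[200:216,u]; d=np.diff(c); 
    # lower edge bright->dark strongest
    i=int(np.argmin(d)); 
    if 0<i<len(d)-1:
        a,b,cc=d[i-1],d[i],d[i+1]; pts.append((u,200.5+i+.5*(a-cc)/(a-2*b+cc)))
pts=np.array(pts); p=np.polyfit(pts[:,0],pts[:,1],1); r=pts[:,1]-np.polyval(p,pts[:,0]); print(p,r.std(), np.polyval(p,[262,365]))
for z in (.078,.080):
  W=onplane(f,[(262,np.polyval(p,262)),(365,np.polyval(p,365))],z); print(W, np.degrees(np.arctan2(-(W[1,0]-W[0,0]),W[1,1]-W[0,1])))
# bright centre
P=cloud(f)
A=[];Bx=[]
for v in range(205,213):
  for u in range(240,410):
    X=P[v,u]
    if .083>X[2]>.078 and .68<X[0]<.71 and ((245<u<370)): A.append(X)
A=np.array(A); k=np.polyfit(A[:,1],A[:,0],1); print('depth rail x=',k,len(A),np.degrees(-k[0]))
# dividers top ridges
for lo,hi in((-.15,-.13),(.08,.10)):
    m=(P[...,1]>lo)&(P[...,1]<hi)&(P[...,2]>.062)&(P[...,2]<.085)&(P[...,0]>.4)&(P[...,0]<.67); X=P[m]; k=np.polyfit(X[:,0],X[:,1],1); print('div y at .689',np.polyval(k,.689),'yaw',np.degrees(k[0]),m.sum())
# side view rail
E
```

```text
[-1.12391717e-02  2.11956669e+02] 0.11003362961578264 [209.01200626 207.85437157]
[[ 0.68925742 -0.11825723  0.078     ]
 [ 0.68835255  0.10879367  0.078     ]] 0.2283417835325225
[[ 0.69121199 -0.1179469   0.08      ]
 [ 0.69030939  0.108531    0.08      ]] 0.22834178353251677
depth rail x= [-0.00552273  0.68995404] 396 0.316429197509724
div y at .689 -0.13969481880210452 yaw -0.2933798231920027 173
div y at .689 0.09085603479841924 yaw 0.2523909712595596 187
```

The gauge to move is the one in the bay, at scene pixel (300,180). Its heel top measures 42 mm above the deck. The two on the bench, at (297,275) and (375,273), are only about 32 mm high, so they are the smaller look-alikes. The c3 crop shows the gauge in the bay with its tongue towards the rail, about 12° askew. The bottles are at (229,150), (226,180) and (384,175), outside the wires.

Next I raise the arm and bring it round behind the gauge.

Call:
{"api": "arm_command", "payload": {
  "moves": [0.3, 0.9, 1.0, 0, 0, -0.077, 0.5, 0.3, 0.9, 1.0, 0, 0, -0.077, 0.5, 0.3, 0.9, 1.0, 0, 0, -0.077, 0.5, 0.3, 0.9, 1.0, 0, 0, -0.077, 0.5, 0.3, 0.9, 1.0, 0, 0, -0.077, 0.5]
}}

```text
clock: 0.57
tcp_pos: [0.183, -0.5157, 0.2948]
eef_rot: [179.8, -0.1, 0.3]
force: [-0.0, -0.7, 0.6]
opening: 0.752
```

Call:
{"api": "arm_command", "payload": {
  "moves": [0.6, 1.0, 0.1, 0, 0, 0, 0.5, 0.6, 1.0, 0.1, 0, 0, 0, 0.5, 0.6, 1.0, 0.1, 0, 0, 0, 0.5, 0.6, 1.0, 0.1, 0, 0, 0, 0.5]
}}

```text
clock: 0.9
tcp_pos: [0.2445, -0.4123, 0.3037]
eef_rot: [179.9, -0.1, 0.5]
force: [-0.2, 0.3, -0.3]
opening: 0.751
```

Call:
{"api": "arm_command", "payload": {
  "moves": [0.6, 1.0, 0, 0, 0, 0, 0.5, 0.6, 1.0, 0, 0, 0, 0, 0.5, 0.6, 1.0, 0, 0, 0, 0, 0.5, 0.6, 1.0, 0, 0, 0, 0, 0.5]
}}

```text
clock: 1.23
tcp_pos: [0.306, -0.3088, 0.3021]
eef_rot: [-179.9, -0.0, 0.7]
force: [-0.3, -0.6, 1.8]
opening: 0.753
```

Call:
{"api": "arm_command", "payload": {
  "moves": [0.6, 1.0, 0, 0, 0, 0, 0.5, 0.6, 1.0, 0, 0, 0, 0, 0.5, 0.6, 1.0, 0, 0, 0, 0, 0.5, 0.6, 1.0, 0, 0, 0, 0, 0.5]
}}

```text
clock: 1.57
tcp_pos: [0.3681, -0.2057, 0.3008]
eef_rot: [-179.8, 0.0, 1.0]
force: [-0.9, 0.7, -0.1]
opening: 0.752
```

Call:
{"api": "arm_command", "payload": {
  "moves": [0.6, 1.0, 0, 0, 0, 0, 0.5, 0.6, 1.0, 0, 0, 0, 0, 0.5, 0.6, 1.0, 0, 0, 0, 0, 0.5, 0.6, 1.0, 0, 0, 0, 0, 0.5]
}}

```text
clock: 1.9
tcp_pos: [0.4307, -0.103, 0.2996]
eef_rot: [-179.7, 0.0, 1.2]
force: [0.2, -0.3, -0.3]
opening: 0.747
```

Call:
{"api": "arm_command", "payload": {
  "moves": [0.5, 0.68, -0.6, 0, 0, -0.005, 0.5, 0.5, 0.68, -0.6, 0, 0, -0.005, 0.5, 0.5, 0.68, -0.6, 0, 0, -0.005, 0.5, 0.5, 0.68, -0.6, 0, 0, -0.005, 0.5]
}}

```text
clock: 2.23
tcp_pos: [0.4807, -0.0342, 0.2355]
eef_rot: [-179.6, 0.4, 0.5]
force: [-0.4, -0.4, -0.6]
opening: 0.748
```

```bash
python3 - <<'E'
from h import *
f=grab('wrist','w1'); print(f['state']['tcp_pos'],f['state']['eef_rot'])
print(proj(f,[[.687,-.14,.07],[.687,.09,.07],[.6866,-.0245,.083],[.583,-.038,.087]]))
E
```

```text
[ 0.48071434 -0.0341829   0.23546441] [-179.64895274    0.35125961    0.46341334]
[[427.95087798 -14.43785789]
 [205.13902359 -15.7460217 ]
 [315.4151801  -21.06671394]
 [327.81496861  88.83444451]]
```

View pics/w1.png

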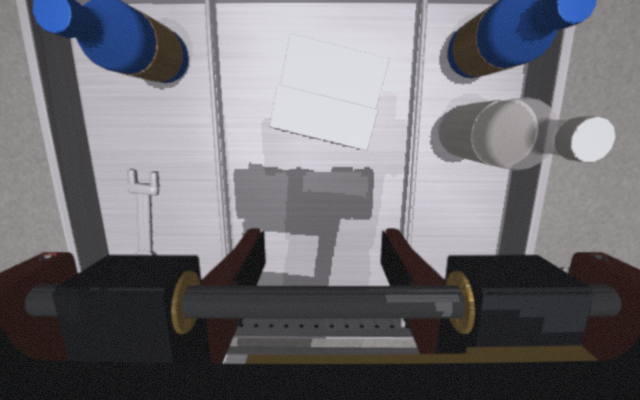

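The wrist view shows the gauge at about (330,90) between the wires, which are at (213,·) and (415,·). The bottles and the wrench are well clear of where I will come down. Descending behind the heel.

Call:
{"api": "arm_command", "payload": {
  "moves": [0.03, 0.07, -1.0, 0, 0, 0, 0.5, 0.03, 0.07, -1.0, 0, 0, 0, 0.5, 0.03, 0.07, -1.0, 0, 0, 0, 0.5, 0.03, 0.07, -1.0, 0, 0, 0, 0.5]
}}

```text
clock: 2.62
tcp_pos: [0.4799, -0.03, 0.1334]
eef_rot: [-179.7, 0.7, 0.4]
force: [-1.0, -0.3, -0.5]
opening: 0.747
```

Call:
{"api": "arm_command", "payload": {
  "moves": [0, 0, -0.3, 0, 0, 0, 0.5, 0, 0, -0.6, 0, 0, 0, 0.5, 0, 0, -0.75, 0, 0, 0, 0.5, 0, 0, -0.75, 0, 0, 0, 0.5, 0, 0, -0.75, 0, 0, 0, 0.5]
}}

```text
clock: 3.03
tcp_pos: [0.4807, -0.0312, 0.0594]
eef_rot: [-179.7, 0.7, 0.4]
force: [0.5, -0.1, 0.6]
opening: 0.748
```

```bash
python3 - <<'E'
from h import *
f=grab('wrist','w2'); s=f['state'];print(s['tcp_pos'],s['eef_rot'],s['force'])
f=grab('scene','s2');crop(f,235,90,395,215,4.8,'s2c')
E
```

```text
[ 0.48067215 -0.03121627  0.05940589] [-179.6945798     0.71461395    0.35308035] [ 0.45824888 -0.12109808  0.55838668]
```

View pics/w2.png

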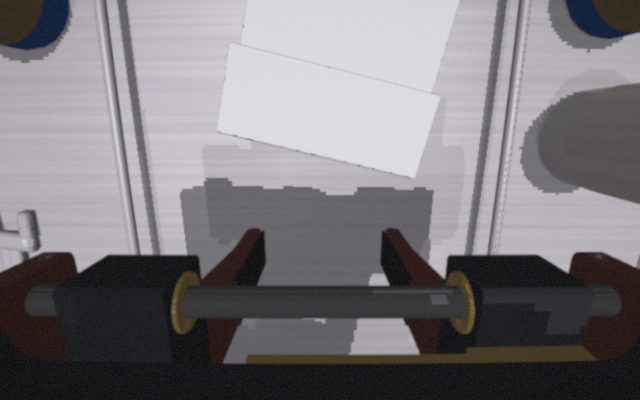

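View pics/s2c.png

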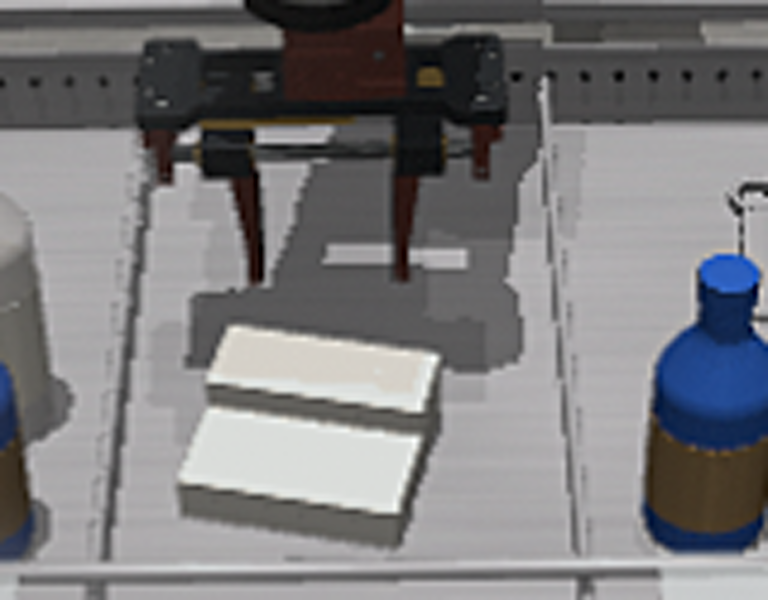

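```bash
python3 - <<'E'
from m import *
f=load('w2')
pts=[((-.05,.055,.042),218,131),((-.05,-.055,.042),415,178),((-.005,-.055,.042),440,97),((-.005,.055,.042),231,43)]
q,e=fitg(f,pts,1,[0,0]); print(q,np.degrees(q[2]),e)
E
```

```text
[ 0.58001249 -0.0399529  -0.22734989] -13.026188899537658 [2.83587324 2.34775683]
```

Call:
{"api": "arm_command", "payload": {
  "moves": [0.15, 0, 0, 0, -0.004, 0, 0.5, 0.3, 0, 0, 0, -0.004, 0, 0.5, 0.34, 0, 0, 0, -0.004, 0, 0.5, 0.38, 0, 0, 0, -0.004, 0, 0.5, 0.42, 0, 0, 0, -0.004, 0, 0.5, 0.46, 0, 0, 0, -0.004, 0, 0.5, 0.5, 0, 0, 0, -0.004, 0, 0.5, 0.54, 0, 0, 0, -0.004, 0, 0.5]
}}

```text
clock: 3.8
tcp_pos: [0.5357, -0.0308, 0.0604]
eef_rot: [-179.7, -0.1, 0.4]
force: [0.0, -0.9, 0.1]
opening: 0.747
```

```bash
python3 - <<'E'
from h import *
f=grab('wrist','w3'); s=f['state'];print(s['tcp_pos'],s['eef_rot'],s['force'])
f=grab('scene','s3');crop(f,255,130,355,215,7,'s3c')
E
```

```text
[ 0.53567192 -0.03084401  0.06037317] [-1.79709155e+02 -1.43548729e-01  3.73146158e-01] [ 0.01624568 -0.87198952  0.08885587]
```

View pics/w3.png

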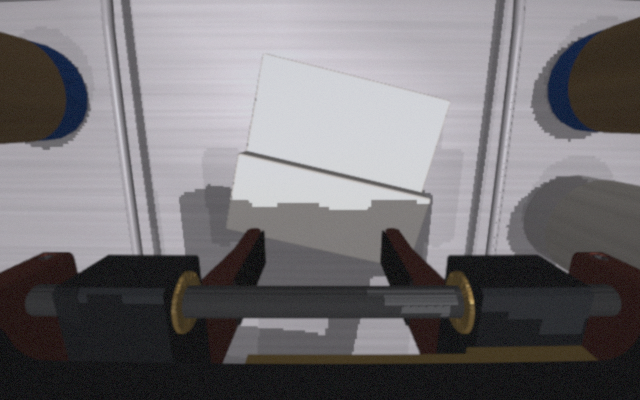

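View pics/s3c.png

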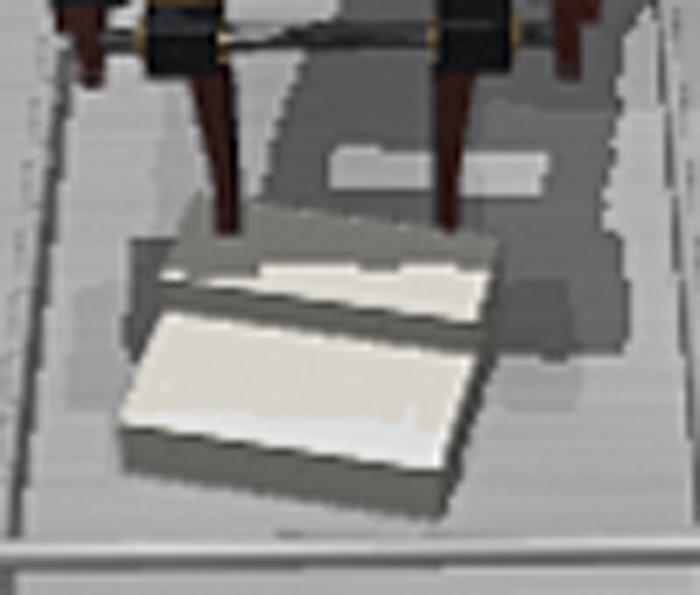

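```bash
python3 - <<'E'
from h import *
f=load('s3'); 
print(proj(f,[[.5357,-.031-.035,.060],[.5357,-.031+.035,.060],[.5457,-.031-.035,.060],[.5357,-.066,.087],[.522,-.081,.087],[.522,-.081,.045]]))
P=cloud(f)
for v in range(150,172): print(v,P[v,287].round(3),P[v,319].round(3),f['color'][v,287])
E
```

```text
[[288.57057723 169.03927619]
 [317.17767676 168.79363555]
 [288.42060133 171.74645763]
 [288.0635998  160.60348511]
 [282.10998376 157.02000325]
 [283.02051933 170.00885515]]
150 [ 0.55  -0.066  0.131] [0.549 0.009 0.13 ] [18 20 38]
151 [ 0.549 -0.066  0.127] [0.547 0.009 0.125] [21 25 42]
152 [ 0.548 -0.066  0.124] [0.546 0.009 0.121] [23 26 43]
153 [ 0.551 -0.066  0.124] [0.549 0.009 0.121] [23 26 45]
154 [ 0.55  -0.067  0.119] [0.55  0.009 0.119] [21 24 44]
155 [ 0.551 -0.067  0.117] [0.548 0.009 0.114] [23 26 47]
156 [ 0.547 -0.067  0.111] [0.547 0.009 0.11 ] [23 26 47]
157 [ 0.549 -0.067  0.11 ] [0.549 0.009 0.108] [22 26 47]
158 [ 0.549 -0.067  0.107] [0.549 0.009 0.105] [23 26 47]
159 [ 0.55  -0.067  0.104] [0.549 0.009 0.103] [24 27 47]
160 [ 0.547 -0.068  0.099] [0.548 0.009 0.099] [23 26 47]
161 [ 0.551 -0.067  0.099] [0.545 0.009 0.093] [23 25 46]
162 [ 0.545 -0.068  0.091] [0.547 0.009 0.091] [15 18 40]
163 [ 0.549 -0.068  0.091] [0.546 0.008 0.088] [56 59 68]
164 [ 0.547 -0.068  0.086] [0.546 0.008 0.084] [122 127 128]
165 [ 0.548 -0.068  0.083] [0.547 0.008 0.082] [115 119 122]
166 [ 0.554 -0.068  0.085] [0.554 0.008 0.085] [114 118 120]
167 [ 0.558 -0.068  0.086] [0.558 0.008 0.085] [112 118 119]
168 [ 0.56  -0.068  0.085] [0.563 0.008 0.087] [107 111 114]
169 [ 0.565 -0.067  0.086] [0.566 0.008 0.086] [147 151 153]
170 [ 0.571 -0.067  0.088] [0.571 0.008 0.087] [209 216 217]
171 [ 0.569 -0.067  0.083] [0.574 0.008 0.087] [78 81 83]
```

```bash
python3 - <<'E'
from h import *
f=load('s2'); P=cloud(f)
print(proj(f,[[.4807+.0135,-.031-.036,.0594],[.4807-.0135,-.067,.0594],[.4807+.0135,-.067,.087]]))
for v in range(138,156): print(v,P[v,288].round(3),P[v,319].round(3),f['color'][v,288])
w=load('w3'); print(w['hand_eye']); s=w['state']
X=s['tcp_pos']; print(proj(w,[X,X+[.0135,.036,0],X+[.0135,-.036,0]]))
Pw=cloud(w)
for v in range(200,262,4): print(v,Pw[v,388].round(3),Pw[v,258].round(3),Pw[v,330].round(3))
E
```

```text
[[288.78913694 158.32951855]
 [289.17604769 151.51958314]
 [288.29009216 149.76007142]]
138 [ 0.491 -0.066  0.121] [0.493 0.009 0.122] [14 16 31]
139 [ 0.494 -0.066  0.121] [0.496 0.009 0.121] [13 16 30]
140 [ 0.496 -0.066  0.119] [0.493 0.009 0.116] [13 18 34]
141 [ 0.492 -0.067  0.113] [0.496 0.009 0.115] [15 19 36]
142 [ 0.495 -0.067  0.112] [0.492 0.009 0.109] [15 18 37]
143 [ 0.495 -0.067  0.109] [0.492 0.009 0.106] [17 22 41]
144 [ 0.496 -0.067  0.107] [0.491 0.009 0.102] [18 21 42]
145 [ 0.494 -0.067  0.102] [0.493 0.009 0.101] [18 21 42]
146 [ 0.494 -0.067  0.099] [0.496 0.009 0.099] [18 21 42]
147 [ 0.495 -0.067  0.097] [0.495 0.009 0.096] [14 18 38]
148 [ 0.492 -0.068  0.091] [0.494 0.009 0.091] [34 36 52]
149 [ 0.495 -0.068  0.09 ] [0.441 0.009 0.046] [84 84 95]
150 [ 0.442 -0.072  0.044] [0.442 0.009 0.043] [89 88 87]
151 [ 0.449 -0.071  0.046] [0.448 0.009 0.045] [89 89 89]
152 [ 0.451 -0.071  0.045] [0.448 0.009 0.041] [87 87 87]
153 [ 0.451 -0.071  0.041] [0.457 0.009 0.046] [89 88 90]
154 [ 0.456 -0.071  0.042] [0.454 0.009 0.04 ] [91 90 90]
155 [ 0.463 -0.071  0.045]
[... 808 characters left out ...]

224 [ 0.548 -0.069  0.086] [0.547 0.006 0.087] [ 0.548 -0.035  0.088]
228 [ 0.547 -0.068  0.091] [0.545 0.006 0.088] [ 0.546 -0.035  0.088]
232 [ 0.547 -0.066  0.098] [0.546 0.004 0.097] [ 0.543 -0.035  0.087]
236 [ 0.546 -0.066  0.101] [0.544 0.003 0.099] [ 0.54  -0.036  0.087]
240 [ 0.545 -0.065  0.105] [0.544 0.002 0.105] [ 0.538 -0.036  0.087]
244 [ 0.545 -0.064  0.109] [0.543 0.001 0.108] [ 0.535 -0.036  0.087]
248 [ 0.542 -0.064  0.109] [0.541 0.002 0.108] [ 0.533 -0.036  0.087]
252 [ 0.54  -0.065  0.109] [0.539 0.002 0.108] [ 0.531 -0.036  0.088]
256 [ 0.538 -0.064  0.11 ] [0.538 0.001 0.11 ] [ 0.509 -0.037  0.046]
260 [ 0.537 -0.064  0.111] [0.535 0.002 0.108] [ 0.506 -0.037  0.045]
```

```bash
python3 - <<'E'
from h import *
f=load('s3');crop(f,275,150,335,195,12,'s3d')
g=grab('side','d3'); crop(g,230,150,400,270,4.7,'d3c')
E
```

```text
(no output)
```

View pics/s3d.png

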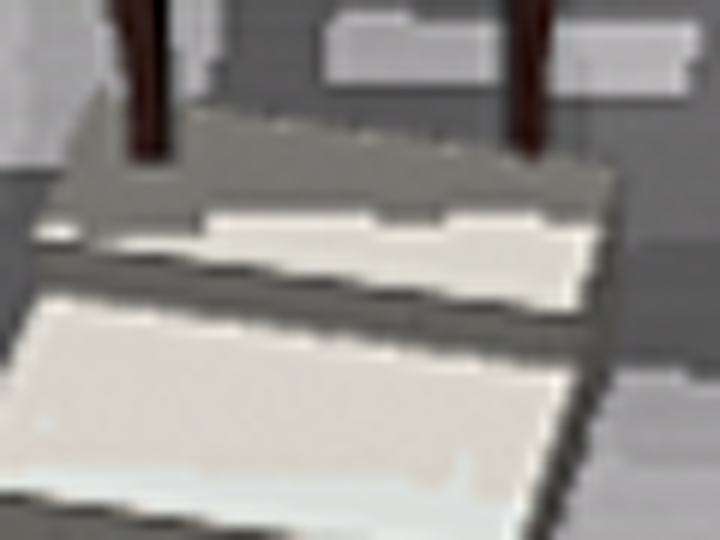

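View pics/d3c.png

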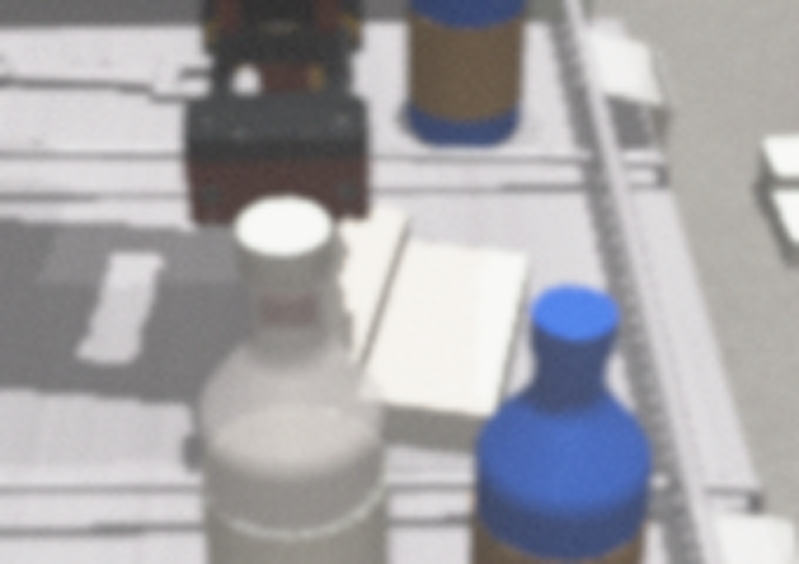

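The pictures show something unexpected. With the TCP reported at z=0.060, the visible fingertips end at about z=0.090 in both the scene and wrist depth. They are hovering just above the heel, around (287,163) and (319,163). The force is about zero and the gauge has not moved. So the real tips end about 30 mm short of the nominal TCP at this opening. I'll back off and check that before going lower.

Call:
{"api": "arm_command", "payload": {
  "moves": [0, 0, 0.25, 0, 0, 0, 0.5, -0.2, 0, 0.25, 0, 0, 0, 0.5, -0.6, 0, 0.25, 0, 0, 0, 0.5, -0.6, 0, 0.25, 0, 0, 0, 0.5, -0.6, 0, 0.0, 0, 0, 0, 0.5, -0.6, 0, 0.0, 0, 0, 0, 0.5]
}}

```text
clock: 4.45
tcp_pos: [0.473, -0.0306, 0.0581]
eef_rot: [-179.7, 0.1, 0.4]
force: [-0.5, 1.1, -0.4]
opening: 0.751
```

```bash
cat >> h.py <<'E'
def tips(f):
    P=cloud(f); s=f['state']; x,y,z=s['tcp_pos']; c=f['color'].astype(int)
    for sg in(-1,1):
        m=(abs(P[...,0]-x)<.03)&(P[...,1]*sg-y*sg>.0)&(P[...,1]*sg-y*sg<.06)&(P[...,2]<z+.09)&(P[...,2]>z-.01)&(c[...,2]-c[...,0]>12)&(c.sum(2)<140)
        Q=P[m]; 
        if len(Q)<5: print('none'); continue
        L=Q[np.argsort(Q[:,2])[:12]]; print('tip side',sg,'n',len(Q),'zmin',Q[:,2].min().round(4),'mean low',L.mean(0).round(4))
E
python3 - <<'E'
from h import *
f=grab('scene','s4'); s=f['state'];print(s['tcp_pos'],s['eef_rot'],s['force'],s['opening']); tips(f); tips(load('s2')); tips(load('s3'))
E
```

```text
[ 0.47299006 -0.03060564  0.05811667] [-1.79684272e+02  1.03888224e-01  3.71990985e-01] [-0.53201016  1.0548675  -0.43613427] 0.7511667152612489
tip side -1 n 61 zmin 0.09 mean low [ 0.4853 -0.067   0.097 ]
tip side 1 n 57 zmin 0.0906 mean low [0.4856 0.0078 0.099 ]
tip side -1 n 58 zmin 0.0906 mean low [ 0.4946 -0.0683  0.1007]
tip side 1 n 63 zmin 0.0913 mean low [0.4937 0.0073 0.0992]
tip side -1 n 64 zmin 0.0844 mean low [ 0.5478 -0.068   0.0979]
tip side 1 n 57 zmin 0.091 mean low [0.5479 0.0075 0.1015]
```

Call:
{"api": "arm_command", "payload": {
  "moves": [0.05, 0.0, -0.06, 0, 0, 0, 0.5, 0.05, 0.0, -0.12, 0, 0, 0, 0.5, 0.05, 0, -0.18, 0, 0, 0, 0.5, 0.05, 0, -0.24, 0, 0, 0, 0.5, 0.05, 0, -0.24, 0, 0, 0, 0.5]
}}

```text
clock: 4.92
tcp_pos: [0.4781, -0.0306, 0.034]
eef_rot: [-179.7, 0.2, 0.4]
force: [-1.0, -0.2, 0.3]
opening: 0.751
```

```bash
python3 - <<'E'
from h import *
f=grab('scene','s5'); s=f['state'];print(s['tcp_pos'],s['eef_rot'],s['force'],s['opening']); tips(f); crop(f,245,100,365,210,5.4,'s5c')
E
```

```text
[ 0.47808991 -0.03057524  0.03397008] [-179.67590921    0.19077342    0.37916648] [-1.04723169 -0.22728353  0.31426226] 0.751277778079696
tip side -1 n 58 zmin 0.0653 mean low [ 0.491 -0.068  0.074]
tip side 1 n 52 zmin 0.0644 mean low [0.4907 0.0076 0.0745]
```

View pics/s5c.png

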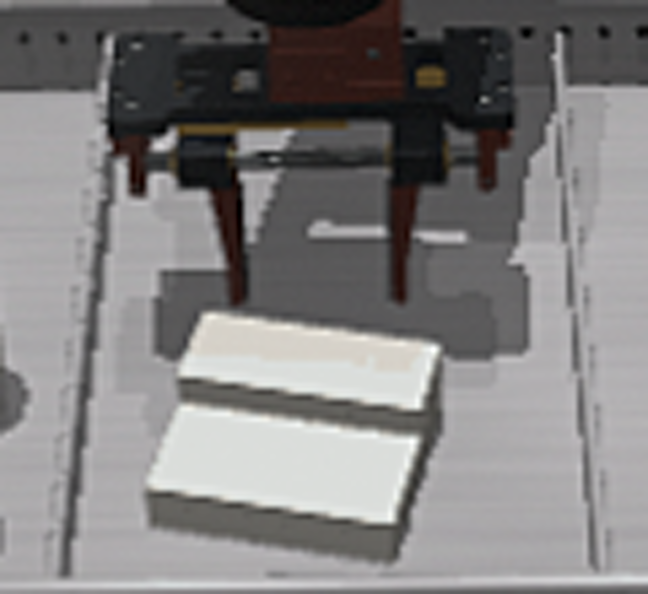

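The tips now measure z≈0.064, 19 mm above the deck and behind the heel, with no force. They are 4 mm above where I want them. Starting the push.

Call:
{"api": "arm_command", "payload": {
  "moves": [0.1, 0, -0.03, 0, 0, 0, 0.5, 0.2, 0, -0.03, 0, 0, 0, 0.5, 0.27, 0, -0.03, 0, 0, 0, 0.5, 0.31, 0, -0.03, 0, 0, 0, 0.5, 0.35, 0, -0.03, 0, 0, 0, 0.5, 0.39, 0, -0.03, 0, 0, 0, 0.5, 0.42, 0, -0.03, 0, 0, 0, 0.5]
}}

```text
clock: 5.55
tcp_pos: [0.5203, -0.0306, 0.0314]
eef_rot: [-179.7, 0.2, 0.4]
force: [-1.2, -0.2, -0.8]
opening: 0.756
```

```bash
python3 - <<'E'
from h import *
f=grab('wrist','w6'); s=f['state'];print(s['tcp_pos'],s['eef_rot'],s['force'])
f=grab('scene','s6');tips(f);crop(f,255,130,355,215,7,'s6c')
E
```

```text
[ 0.52031853 -0.03061275  0.03135497] [-179.67697826    0.20149854    0.37442899] [-1.18909297 -0.19222831 -0.7641754 ]
tip side -1 n 40 zmin 0.0861 mean low [ 0.5332 -0.0679  0.0944]
tip side 1 n 45 zmin 0.0424 mean low [0.5253 0.0086 0.0779]
```

View pics/w6.png

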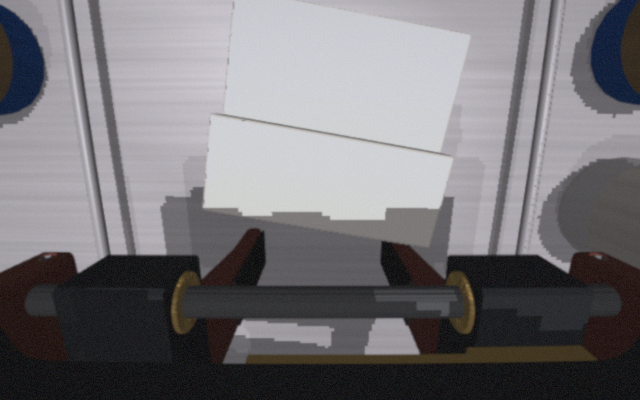

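View pics/s6c.png

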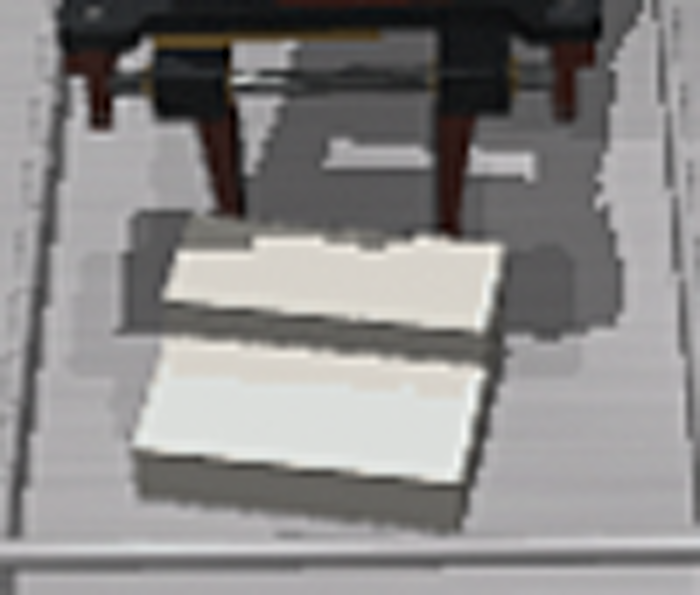

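The -y finger is now pushing and the gauge is squaring up. Its tongue front edge runs (135,450) to (462,485) in the crop, less tilted than before, and it stays flat. Continuing.

Call:
{"api": "arm_command", "payload": {
  "moves": [0.04, 0, 0, 0, 0, 0, 0.5, 0.08, 0.01, 0, 0, 0, 0, 0.5, 0.12, 0.02, 0, 0, 0, 0, 0.5, 0.16, 0.03, 0, 0, 0, 0, 0.5, 0.19, 0.04, 0, 0, 0, 0, 0.5, 0.19, 0.04, 0, 0, 0, 0, 0.5]
}}

```text
clock: 6.15
tcp_pos: [0.541, -0.0264, 0.0316]
eef_rot: [-179.7, 0.1, 0.4]
force: [0.9, 0.3, 1.1]
opening: 0.751
```

```bash
python3 - <<'E'
from h import *
f=grab('wrist','w7'); s=f['state'];print(s['tcp_pos'],s['eef_rot'],s['force'])
f=grab('scene','s7');crop(f,255,130,355,215,7,'s7c')
E
```

```text
[ 0.54099031 -0.02640086  0.03156029] [-1.79677877e+02  6.13511174e-02  3.90148435e-01] [0.93053882 0.27519021 1.10726312]
```

View pics/w7.png

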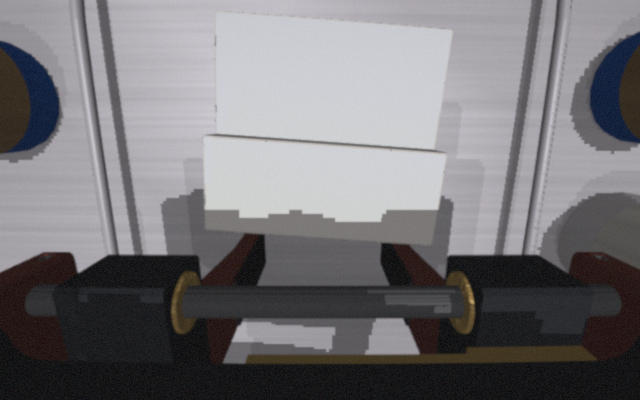

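View pics/s7c.png

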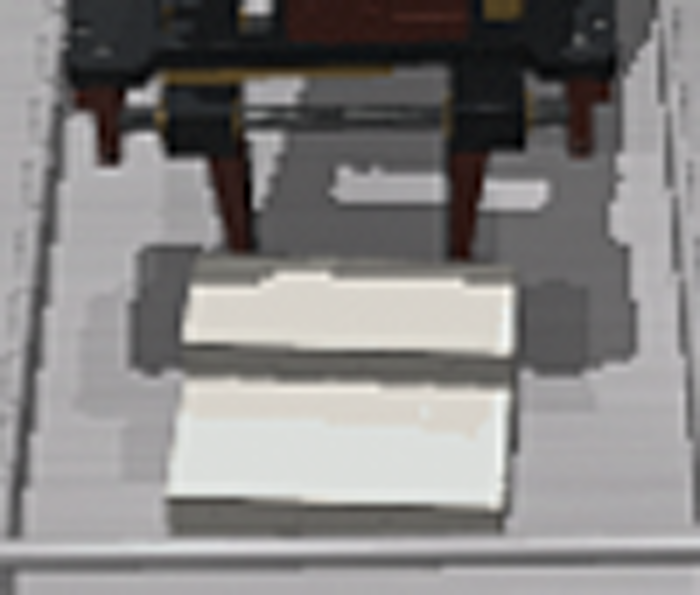

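```bash
python3 - <<'E'
from m import *
f=load('s7')
pts=[((-.005,-.055,.042),182,344),((-.005,.055,.042),512,355),((.05,-.055,.025),168,497),((.05,.055,.025),503,510),((-.05,-.055,.042),197,256),((-.05,.055,.042),515,268)]
q,e=fitg(f,pts,7,[255,130]); print('scene',q,np.degrees(q[2]),e)
f=load('w7')
pts=[((-.05,.055,.042),206,229),((-.05,-.055,.042),435,243),((-.005,-.055,.042),445,151),((-.005,.055,.042),205,135),((.05,.055,.025),217,12),((.05,-.055,.025),452,30)]
q,e=fitg(f,pts,1,[0,0]); print('wrist',q,np.degrees(q[2]),e)
P=cloud(f)
for lo,hi in((-.15,-.13),(.08,.10)):
    m=(P[...,1]>lo)&(P[...,1]<hi)&(P[...,2]>.062)&(P[...,2]<.085)&(P[...,0]>.5)&(P[...,0]<.67); X=P[m]; k=np.polyfit(X[:,0],X[:,1],1); print('div y at .689',np.polyval(k,.689),'yaw',np.degrees(k[0]),m.sum())
print(onplane(f,[(300,20)],.07), onplane(f,[(108,220),(74,0),(532,230),(568,0)],.070))
E
```

```text
scene [ 0.60901772 -0.02683606 -0.06268149] -3.591384657789568 [0.48378681 0.28171642]
wrist [ 0.60507886 -0.02868706 -0.05885203] -3.3719729833723475 [5.09196293 3.13224217]
div y at .689 -0.13785320136131934 yaw 0.25208107467079144 3583
div y at .689 0.08939247902452638 yaw 0.27578290697220836 3645
[[ 0.65420952 -0.0158571   0.07      ]] [[ 0.55795855  0.08838681  0.07      ]
 [ 0.663276    0.08758164  0.07      ]
 [ 0.55449717 -0.13909942  0.07      ]
 [ 0.66436086 -0.13710192  0.07      ]]
```

Call:
{"api": "arm_command", "payload": {
  "moves": [0.05, 0, 0, 0, 0, -0.001, 0.5, 0.1, 0, 0, 0, 0, -0.001, 0.5, 0.15, 0, 0, 0, 0, -0.001, 0.5, 0.2, 0, 0, 0, 0, -0.001, 0.5, 0.25, 0, 0, 0, 0, -0.001, 0.5, 0.3, 0, 0, 0, 0, -0.001, 0.5, 0.35, 0, 0, 0, 0, -0.001, 0.5, 0.39, 0, 0, 0, 0, -0.001, 0.5]
}}

```text
clock: 6.92
tcp_pos: [0.5801, -0.0265, 0.0315]
eef_rot: [-179.7, 0.1, 0.2]
force: [-1.8, -0.3, 1.1]
opening: 0.748
```

```bash
python3 - <<'E'
from h import *
f=grab('wrist','w8'); s=f['state'];print(s['tcp_pos'],s['eef_rot'],s['force'])
f=grab('scene','s8');crop(f,255,140,355,225,7,'s8c')
E
```

```text
[ 0.58012825 -0.0264619   0.03151319] [-1.79679265e+02  6.46197814e-02  2.17487794e-01] [-1.79972548 -0.28637297  1.13651625]
```

View pics/w8.png

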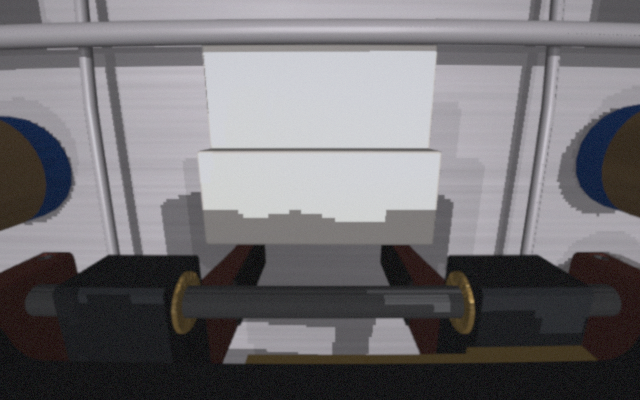

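View pics/s8c.png

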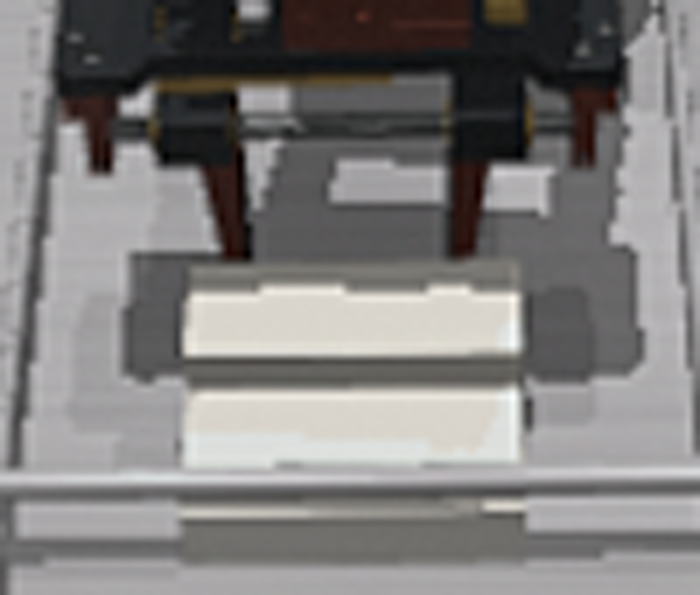

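```bash
cat > chk.py <<'E'
from m import *
E
python3 - <<'E'
from m import *
f=load('w8')
a=onplane(f,[(199.5,151),(439,151)],.087); print(a,a[:,1].mean())
# wires: depth ridge
for nm in('w8','s8'):
  P=cloud(load(nm)); c=[]
  for lo,hi in((-.15,-.13),(.08,.10)):
    m=(P[...,1]>lo)&(P[...,1]<hi)&(P[...,2]>.062)&(P[...,2]<.085)&(P[...,0]>.5)&(P[...,0]<.68); X=P[m]; k=np.polyfit(X[:,0],X[:,1],1); c.append(np.polyval(k,.65))
  print(nm,c,np.mean(c))
  m=(P[...,2]>.083)&(P[...,2]<.092)&(P[...,0]>.60)&(P[...,0]<.637)&(abs(P[...,1]+.025)<.07); X=P[m]
  ys=[]
  for x0 in np.arange(.602,.636,.004):
    s=X[abs(X[:,0]-x0)<.002]
    if len(s)>5: ys.append((s[:,1].min(),s[:,1].max()))
  ys=np.array(ys); print(ys.mean(0),ys.mean(), ' heel x max', X[:,0].max())
s=load('s8')
pts=[((-.005,-.055,.042),182,356),((-.005,.055,.042),520,357),((.05,-.055,.025),180,516),((.05,.055,.025),524,513),((-.05,-.055,.042),190,263),((-.05,.055,.042),520,261)]
q,e=fitg(s,pts,7,[255,140]); print('scene',q,np.degrees(q[2]),e)
# rail seen by wrist
P=cloud(f); m=(P[...,2]>.079)&(P[...,0]>.67)&(P[...,0]<.7)&(abs(P[...,1])<.1); X=P[m]; print('rail',len(X),np.polyfit(X[:,1],X[:,0],1),X[:,0].min(),X[:,0].max(), X[:,2].max(), X[X[:,2]>.082][:,0].mean())
E
```

```text
[[ 0.63565369  0.02802562  0.087     ]
 [ 0.63616705 -0.07852066  0.087     ]] -0.025247518632255023
w8 [np.float64(-0.13806061606851566), np.float64(0.08921278798739302)] -0.024423914040561323
[-0.08009341  0.02942957] -0.025331922715697727  heel x max 0.6364485325841714
s8 [np.float64(-0.13881525099118022), np.float64(0.09062563521689257)] -0.024094807887143826
[-0.07898667  0.02831643] -0.025335119291374712  heel x max 0.6369088195238403
scene [ 0.64525375 -0.02407549 -0.00344693] -0.19749444453656548 [0.52906443 0.35452789]
rail 11507 [-0.00482339  0.68552034] 0.680564503046197 0.6913806570390345 0.0860886054542962 0.6860379992132393
```

The gauge is now flush on both fingertips and square to within about 0.3°. Its centre is at y≈-0.025 against a bay centre of -0.0243. The rail is in the wrist view at row 32, axis x≈0.686, so there are about 44 mm left.

Call:
{"api": "arm_command", "payload": {
  "moves": [0.05, 0, 0, 0, 0, 0, 0.5, 0.1, 0.002, 0, 0, 0, 0, 0.5, 0.15, 0.004, 0, 0, 0, 0, 0.5, 0.2, 0.006, 0, 0, 0, 0, 0.5, 0.25, 0.008, 0, 0, 0, 0, 0.5, 0.3, 0.01, 0, 0, 0, 0, 0.5, 0.34, 0.01, 0, 0, 0, 0, 0.5, 0.37, 0.01, 0, 0, 0, 0, 0.5]
}}

```text
clock: 7.68
tcp_pos: [0.6183, -0.0255, 0.0316]
eef_rot: [-179.7, -0.0, 0.2]
force: [-1.9, -0.4, 0.6]
opening: 0.75
```

```bash
python3 - <<'E'
from h import *
f=grab('wrist','w9'); s=f['state'];print(s['tcp_pos'],s['eef_rot'],s['force'])
crop(f,60,60,560,280,1.6,'w9c')
E
```

```text
[ 0.6182958  -0.02548748  0.03164771] [-1.79683912e+02 -1.96759596e-02  2.18315585e-01] [-1.93790785 -0.37012995  0.64115444]
```

View pics/w9c.png

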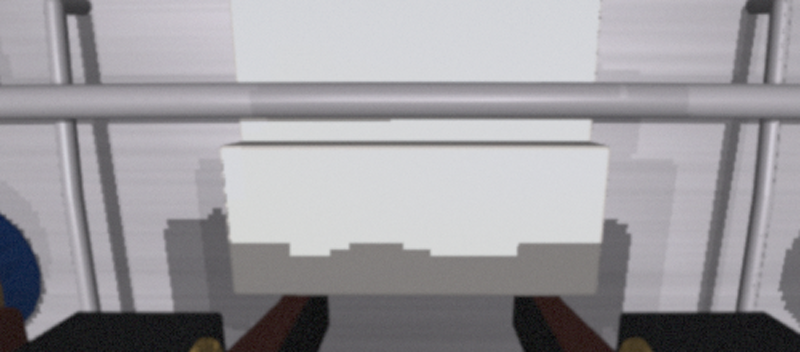

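Call:
{"api": "arm_command", "payload": {
  "moves": [0.01, 0, 0, 0, 0, 0, 0.5, 0.02, 0, 0, 0, 0, 0, 0.5, 0.03, 0, 0, 0, 0, 0, 0.5, 0.04, 0, 0, 0, 0, 0, 0.5]
}}

```text
clock: 8.07
tcp_pos: [0.6227, -0.0255, 0.0317]
eef_rot: [-179.7, -0.0, 0.2]
force: [-2.3, 0.3, -0.4]
opening: 0.749
```

Call:
{"api": "arm_command", "payload": {
  "moves": [0.006, 0, 0, 0, 0, 0, 0.5, 0.012, 0, 0, 0, 0, 0, 0.5]
}}

```text
clock: 8.23
tcp_pos: [0.6237, -0.0255, 0.0317]
eef_rot: [-179.7, -0.0, 0.2]
force: [-1.6, -0.0, 1.0]
opening: 0.75
```

Call:
{"api": "arm_command", "payload": {
  "moves": [0.008, 0, 0, 0, 0, 0, 0.5, 0.014, 0, 0, 0, 0, 0, 0.5]
}}

```text
clock: 8.4
tcp_pos: [0.6252, -0.0255, 0.0317]
eef_rot: [-179.7, -0.0, 0.2]
force: [-1.9, -0.5, 0.7]
opening: 0.752
```

```bash
python3 - <<'E'
from h import *
f=grab('wrist','w10'); s=f['state'];print(s['tcp_pos'],s['eef_rot'],s['force'])
crop(f,180,90,460,250,2.8,'w10c')
E
```

```text
[ 0.62521576 -0.025515    0.03171046] [-1.79684798e+02 -3.13155865e-02  2.15422901e-01] [-1.85544384 -0.52318487  0.65630898]
```

View pics/w10c.png

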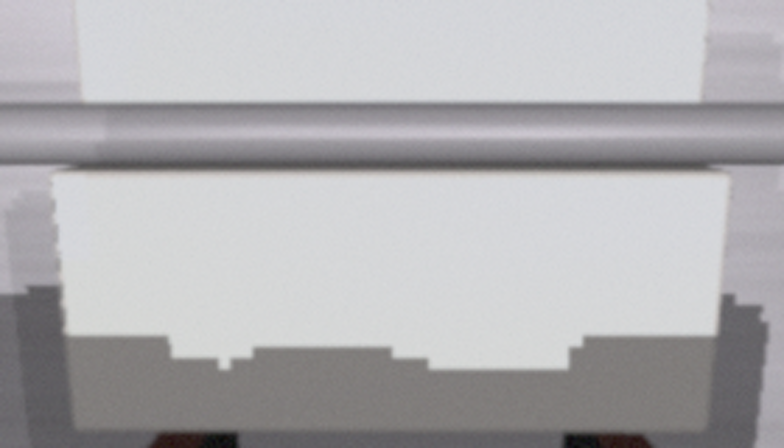

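Call:
{"api": "arm_command", "payload": {
  "moves": [0.006, 0, 0, 0, 0, 0, 0.5, 0.01, 0, 0, 0, 0, 0, 0.5]
}}

```text
clock: 8.62
tcp_pos: [0.6255, -0.0255, 0.0317]
eef_rot: [-179.7, 0.1, 0.2]
force: [-5.6, -1.0, 4.8]
opening: 0.748
```

Call:
{"api": "arm_command", "payload": {
  "moves": [0.006, 0, 0, 0, 0, 0, 0.5, 0.01, 0, 0, 0, 0, 0, 0.5]
}}

```text
clock: 8.78
tcp_pos: [0.6254, -0.0255, 0.0317]
eef_rot: [-179.7, 0.2, 0.2]
force: [-7.5, -0.7, 6.4]
opening: 0.747
```

The force has risen to -7.5 N with no further advance, so the step is on the rail. One slightly firmer press to seat it square, then I check.

Call:
{"api": "arm_command", "payload": {
  "moves": [0.012, 0, 0, 0, 0, 0, 0.5, 0.016, 0, 0, 0, 0, 0, 0.5]
}}

```text
clock: 8.95
tcp_pos: [0.6253, -0.0255, 0.0317]
eef_rot: [-179.7, 0.4, 0.2]
force: [-8.8, -1.3, 8.1]
opening: 0.748
```

```bash
python3 - <<'E'
from h import *
f=grab('wrist','w11'); s=f['state'];print(s['tcp_pos'],s['eef_rot'],s['force'],s['torque'])
crop(f,180,90,460,250,2.8,'w11c')
f=grab('scene','s11');crop(f,255,140,355,225,7,'s11c')
E
```

```text
[ 0.62525923 -0.02551535  0.03168456] [-179.67164566    0.39958474    0.22224076] [-8.84126767 -1.30622972  8.12465632] [-0.02116232  1.45814496  0.01340055]
```

View pics/w11c.png

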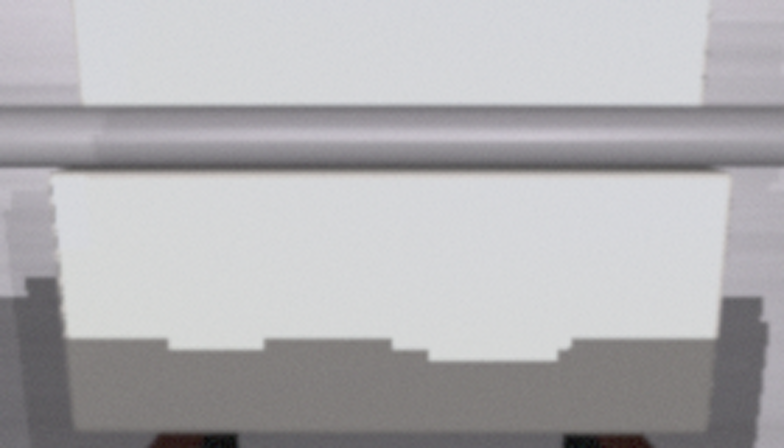

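View pics/s11c.png

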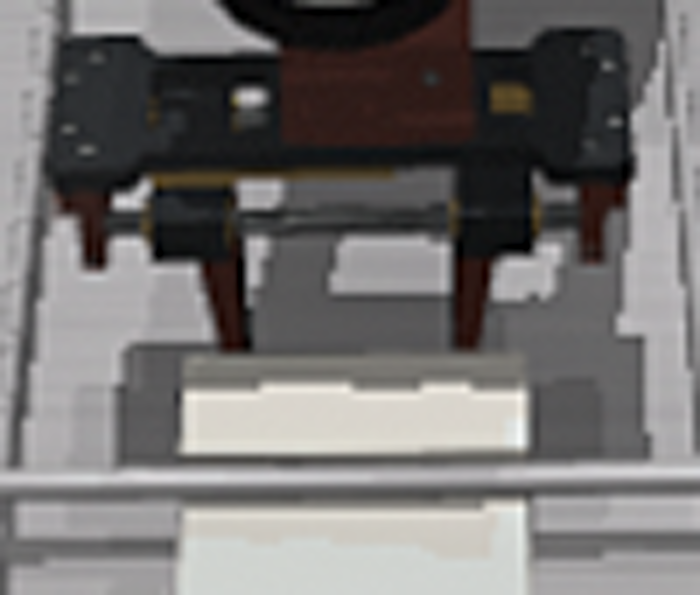

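The step is against the rail along its whole width: the rail's edge is at row 165 and the heel's edge at row 172 at both ends of the w11c crop. Retreating straight back, then up.

Call:
{"api": "arm_command", "payload": {
  "moves": [-0.02, 0, 0, 0, 0, 0, 0.5, -0.06, 0, 0, 0, 0, 0, 0.5, -0.2, 0, 0, 0, 0, 0, 0.5, -0.4, 0, 0, 0, 0, 0, 0.5, -0.6, 0, 0, 0, 0, 0, 0.5, -0.6, 0, 0.3, 0, 0, 0, 0.5, -0.6, 0, 0.7, 0, 0, 0, 0.5, -0.6, 0, 1.0, 0, 0, 0, 0.5]
}}

```text
clock: 9.72
tcp_pos: [0.5657, -0.0255, 0.1336]
eef_rot: [-179.7, 0.3, 0.2]
force: [0.6, 0.7, 0.3]
opening: 0.75
```

Call:
{"api": "arm_command", "payload": {
  "moves": [0, 0, 0.5, 0, 0, 0, 0.5, 0, 0, 0.5, 0, 0, 0, 0.5, 0, 0, 0.5, 0, 0, 0, 0.5]
}}

```text
clock: 9.97
tcp_pos: [0.5688, -0.0257, 0.1877]
eef_rot: [-179.7, -0.2, 0.2]
force: [0.6, 0.0, -0.1]
opening: 0.75
```

```bash
python3 - <<'E'
from m import *
f=grab('wrist','w12'); s=f['state'];print(s['tcp_pos'],s['eef_rot'],s['force'])
P=cloud(f)
m=(P[...,2]>.0855)&(P[...,2]<.091)&(P[...,0]>.62)&(P[...,0]<.679)&(abs(P[...,1]+.025)<.07); X=P[m]
print('heel',len(X),X.min(0),X.max(0),X[:,2].mean(), 'tilt',np.linalg.lstsq(np.c_[X[:,:2],np.ones(len(X))],X[:,2],rcond=None)[0])
# front edge per y
e=[(y,X[abs(X[:,1]-y)<.004][:,0].max(),X[abs(X[:,1]-y)<.004][:,0].min()) for y in np.arange(-.07,.021,.01)]
e=np.array(e); print('front edge fit',np.polyfit(e[:,0],e[:,1],1),'rear',np.polyfit(e[:,0],e[:,2],1))
r=(P[...,2]>.0785)&(P[...,0]>.681)&(P[...,0]<.692)&(abs(P[...,1]+.025)<.1); Y=P[r]; print('rail',np.polyfit(Y[:,1],Y[:,0],1))
c=[]
for lo,hi in((-.15,-.13),(.08,.10)):
    m=(P[...,1]>lo)&(P[...,1]<hi)&(P[...,2]>.062)&(P[...,2]<.085)&(P[...,0]>.5)&(P[...,0]<.67); Z=P[m]; k=np.polyfit(Z[:,0],Z[:,1],1); c.append(np.polyval(k,.66))
print('wires',c,np.mean(c),'gauge y mid',(X[:,1].min()+X[:,1].max())/2)
f=grab('scene','s12');crop(f,185,85,445,305,2.7,'s12c')
cv2.imwrite('pics/w12c.png',load('w12')['color'][0:260])
E
```

```text
[ 0.56882134 -0.02570357  0.18768307] [-179.70944399   -0.21441538    0.218459  ] [ 0.64719981  0.04575171 -0.14581439]
heel 5700 [ 0.63713171 -0.07903859  0.08551189] [0.67899919 0.0312993  0.08959286] 0.08729332071959407 tilt [-0.00162117  0.00127842  0.08839085]
front edge fit [-1.77988216e-04  6.78658306e-01] rear [-0.00422395  0.63720374]
rail [-0.00267449  0.68592363]
wires [np.float64(-0.13848617581261483), np.float64(0.0897582875350044)] -0.024363944138805216 gauge y mid -0.023869648272003895
```

View pics/s12c.png

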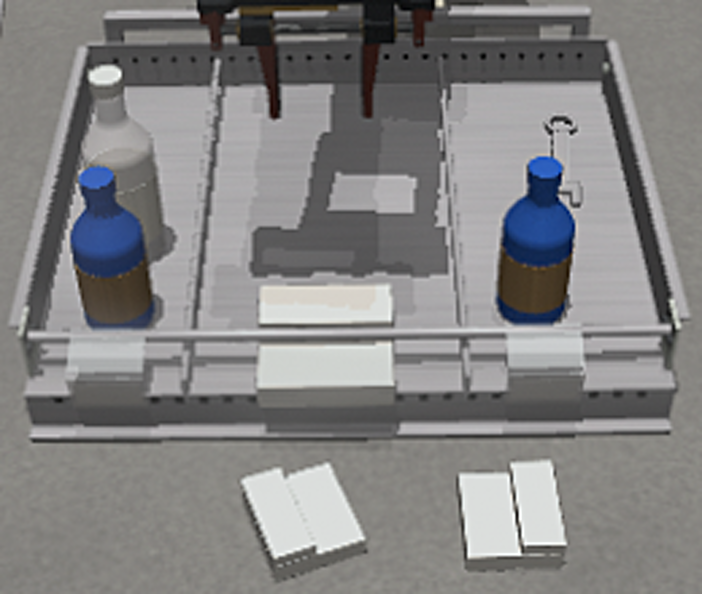

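View pics/w12c.png

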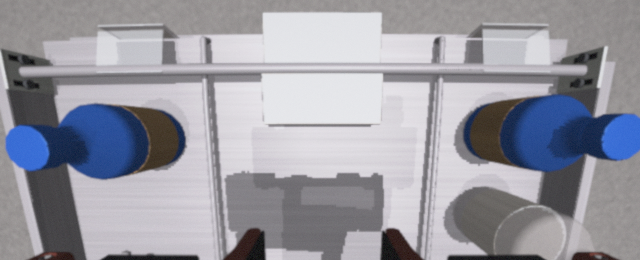

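The gauge sits under the rail, centred between the wires, flat and square. The bottles and the wrench look unmoved, and the arm is clear. Handing in.

```bash
python3 - <<'E'
from h import *
print(ticket.hand_in())
E
```

```text
the job is handed in; nothing more can be done
None
```

I slid the largest gauge (42 mm heel) tongue first under the rail with two fingertips on its rear face. It squared itself up on the way. I stopped when the step met the rail: about 9 N and no further advance. Then I backed straight off and handed in at about 10 s.

**Last checks:**
- **Against the rail:** the heel's rear face is at x≈0.637, so the gauge's origin is at about 0.687. The rail axis measured about 0.686, which agrees within the 2 mm calibration.
- **Square:** the rear face is 0.24° askew and the rail 0.15°–0.3° depending on the view. My fit of the heel's front edge was cut off at x=0.679 by its own limit, so I judged contact there by the force and the pictures.
- **Centred:** the gauge is about 0.5 mm from the middle of the bay.
- **Flat:** the heel top measures level, 42 mm above the deck.
- **Bystanders:** the bottles and the wrench look unmoved in the last pictures. I did not measure their positions.

**One thing disagreed:** at this opening, the visible fingertips ended about 31 mm short of the reported TCP. My first approach therefore passed just above the heel without touching it. I found this in the depth pictures, backed off and worked about 28 mm lower.

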